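Hang the large reel on the dispenser stand

ROBOT

A 6-joint arm with a two-finger parallel gripper is mounted at the origin on the work surface. World frame = base frame: x ahead of the robot, y to its left, z up, the work surface at z = 0. Lengths are in m, angles in rad, forces in N, time in s.
With the tool pointing down it reaches from about 0.35 to 0.775 m from the base axis. Payload 5.5 kg.
Tool frame: the origin (TCP) lies midway between the tips of the shut fingers; the grasp point (between the pads) lies 19 mm behind it; x points along the fingers, y is the direction in which the jaws open and shut, and the axes are right-handed (so a half turn about x gives the same grasp; the last joint's range is limited). The gripper opens to 85 mm and grips with 20 to 120 N. Pads are 22 mm wide; open, the fingers measure 114 mm over their backs; the gripper's body (76 mm by 85 mm) begins 54 mm behind the grasp point. The pads swing forward as they close: fully open they stand 13 mm farther back than shut.
Start: joints at [0.979, 0.313, 0.046, 1.304, 0, 1.431], TCP at [0.251, 0.517, 0.205] pointing down, gripper open.
Joint ranges: [-2.76, 2.76], [-0.86, 1.69], [-1.03, 1.26], [-2.2, 2.34], [-1.47, 1.5], [-3.14, 3.14]. Speed limits (rad/s): [2.57, 2.57, 3.14, 3.14, 3.14, 3.14].

INTERFACE

Orientations are given as a unit quaternion [w, x, y, z].
In Python, from workcell import env, optics, order, models gives the robot as it stands. The module is installed in compiled form; this text tells all that it offers.
- The arm moves only by the tool servo_tool, never from a script. Its argument "moves" is a list of rows, each a list of 5 numbers: the shift along the tool's x, y, z in cm, then the turn about the tool's x in rad, then the closure, from -1 (fully open) to 1 (shut). A call has exactly 10 rows; each row shifts and turns the commanded pose from where the row before left it, along the tool's axes as they then stand; what a row does not reach is not made up. A row lasts 1/8 s, in which the tool goes at most 62.5 mm and 10.7 degrees, less where a joint would pass 70% of its speed; a pose out of reach is approached as far as the arm can. A call is refused whole if a number of a shift passes 6.25 or a number of a turn 0.188, either way. A call with a gripper value outside its range is refused whole. The fingers move at their own pace and stop on an object; "grip_force" is the grip in N (left out, the last holds). Time passes only in rows, so rows that do not move let the fingers close, or fill a call up. It gives the time, the measured TCP pose, the force and the opening at its end, in the units of the state.
- env.get_state(): the state, without advancing time (a new reading comes with each control period).
- optics.read_camera(name): name is "scene" or "top"; returns a dict with "pixels" (480x640x3 uint8, blue, green, red), "vertical_fov" (degrees; the focal length in pixels is half the picture's height over the tangent of half this angle, whatever the lens; pixels are square), "cx", "cy" (the principal point, pixels), "k1" (the pictures are not rectified: a ray, as slopes to the right and down, at radius r is drawn at 1 + k1 r^2 times it, then the intrinsics apply), "extrinsics" (4x4, takes a point from world to camera coordinates). Camera axes: x right, y up, looking along -z (the intrinsics and any distortion apply to the point x, -y, -z); pixel columns grow to the right and rows downward; lengths in m; the calibration is good to about 2 mm. A picture is of the moment at which its call begins. There is no depth.
- order.hand_in(): hands the job in, once; it reports no verdict.
Trained networks look in a picture, given as the dict that the camera call returned (one of the last four; its "shot" number tells which), for a name from the list of things; names that differ only in an ending like _2 or _b are one class to them, and where a whole thing is asked for, a point or a joint stands for the part that bears it (a point fixed in the world has none). Each returns a list of dicts, best first, with "conf" (0 to 1); they miss things now and then, are a little off and sometimes report something else, mostly with a low value. They report only what shows in the picture. A call takes as long as a camera call. They do not tell look-alikes from the thing itself.
- models.outline_of(name, picture): "pixels" (480x640 bool, what is visible of it) and "location" ([column, row] in pixels, amid what is visible of it).
- models.pinpoint(name, picture): "location" ([column, row] in pixels: a listed point, or the origin of a listed thing).
The state is a dict: "clock": time; "joint_pos": joint angles; "qvel": joint speeds; "tau": joint torques, N m; "tcp_pos": TCP position; "orientation": TCP orientation; "wrist_force": force on the tool from outside, world axes, zero at the start; "ft_torque": the same for the moment, N m; "finger_gap": finger opening in m.
Only numpy, scipy, OpenCV 4.12 (cv2) and the standard library are available. Lean on these libraries where they do the work, as an engineer would, in place of code of your own. Each camera call takes 0.05 s, during which the arm holds its last target.

TASK

Thread the steel axle through the bore of the larger of the two flanged reels, lift the reel on the axle (do not touch either reel with the gripper itself) and hang it on the dark steel stand, with the axle lying in both forks and the reel hanging free between them. Let go of the axle there; leave the small reel where it lies.

Things in the scene. Friction and masses are not known exactly. Their poses are not given: they have to be found in the camera images.
- axle: Axle, 205 mm: black grip 60 long, 20 x 20 mm square, then steel shaft 12 mm thick, then tip collar 18 mm thick. Origin on the centre line, mid grip; x along the axle to the tip: shaft 30 to 165 mm, collar to 175 mm. Starts level, centre line 52 mm above the counter, shaft (42 to 148 mm) in the groove of a wooden block as high, grip jutting out free, tip roughly away from the robot. 0.11 kg.
- reel: Large reel: two aluminium flanges 80 mm across on a grey core, 44 mm wide overall, 40 mm bore right through. Origin mid bore; x along the bore, symmetric, either end may be entered. Starts on its rims, bore level, roughly away from the robot, its middle 60 mm above the counter, in a black cradle 28 mm high, 70 mm along the bore, 86 mm across, that stops it rolling. 0.11 kg.
- small_reel: Small reel, a bystander of the same make: 60 mm across, 24 mm wide, 26 mm bore, in a like cradle beside the large one (either may be on the left). Origin mid bore, 50 mm above the counter, x along the bore.
- stand: Fixed steel stand: base 130 x 90 mm, two 8 mm forks at x = -45 and +45 mm, each a 90 degree V open upward, 50 mm across, tops 112 mm high. Origin under the base's middle at counter height; x from fork to fork, roughly away from the robot; symmetric, axle may point either way. Home, the axle's line is 95 mm high and its point 95 mm from its origin is over the stand's middle (20 mm play).
Not all that is in view belongs to the job. Leave any blue, green or pink look-alike of the axle alone.

How it is judged:
On the way:
1. the large reel is lifted off its cradle, hanging on the axle (height (world z) of reel above 0.085 m and contact force between axle and reel above 0.3 N), for 0.2 s.
At the end, for the whole second after the job is handed in: Axle at rest in both forks (7 deg of their line, origin 85-105 mm high, 72-120 mm along and under 15 mm aside of the stand's middle), large reel hanging still on it between the forks (bore middle within 28 mm along, 20 mm aside, 71-91 mm high; axle under 0.05, reel under 0.08 m/s) ((x of axle in the frame of stand between -0.12 and -0.072 m or x of axle in the frame of stand between 0.072 and 0.12 m) and y of axle in the frame of stand between -0.015 and 0.015 m and height (world z) of axle between 0.085 and 0.105 m and angle between the x axis of axle and the x axis of stand, either way round below 0.12 rad and x of reel in the frame of stand between -0.028 and 0.028 m and y of reel in the frame of stand between -0.02 and 0.02 m and height (world z) of reel between 0.071 and 0.091 m and linear speed of axle below 0.05 m/s and linear speed of reel below 0.08 m/s); the robot touches nothing.
It fails at once if the gripper's fingers touch the large reel (contact force between the fingers and reel above 1 N).
It fails at once if the gripper's fingers touch the small reel (contact force between the fingers and small_reel above 1 N).
It fails at once if the small reel is moved by more than 25 mm (distance of small_reel from where it was at the start of the episode above 0.025 m).
It also fails if it takes over 59 s, if anything falls off the work surface, if the arm or the gripper's body presses on something with over 40 N, if the wrist force passes 120 N, or if a joint passes its speed limit or range.

## Working session

There is one attempt and no reset: what is moved stays moved. The work goes in short steps, Python scripts to look and compute and a tool call to move; the robot and the scene stay as the last step left them, time stands still between calls to the robot, and variables do not carry over. Pictures are saved under pics/ and viewed, and the job is handed in when it is done.

Besides the shell and the picture viewer there is one more tool, called after "Call:" by a JSON object that holds its "op" and its "data". servo_tool: Moves the arm, as the interface text tells. Its arguments: {"type":"object","properties":{"moves":{"type":"array"},"grip_force":{"type":"number"}},"required":["moves"]}

```bash
ls; mkdir -p pics
cat > h.py <<'E'
import numpy as np,cv2
from workcell import env,optics,order,models
def K(p):
    f=240/np.tan(np.radians(p['vertical_fov'])/2); return np.array([[f,0,p['cx']],[0,f,p['cy']],[0,0,1]]),np.array([p['k1'],0,0,0,0.])
def ext(p):
    E=np.array(p['extrinsics']); F=np.diag([1,-1,-1,1.])@E; return F[:3,:3],F[:3,3]
def proj(p,X):
    k,d=K(p);R,t=ext(p); return cv2.projectPoints(np.array(X,float).reshape(-1,3),cv2.Rodrigues(R)[0],t,k,d)[0].reshape(-1,2)
def ray(p,uv):
    k,d=K(p);R,t=ext(p)
    n=cv2.undistortPoints(np.array(uv,float).reshape(-1,1,2),k,d).reshape(-1,2)
    v=np.c_[n,np.ones(len(n))]@R; return -R.T@t, v/np.linalg.norm(v,axis=1)[:,None]
def atz(p,uv,z):
    o,v=ray(p,uv); return o+v*((z-o[2])/v[:,2])[:,None]
def tri(p,a,q,b):
    o1,v1=ray(p,a);o2,v2=ray(q,b);v1=v1[0];v2=v2[0]
    s=np.linalg.lstsq(np.c_[v1,-v2],o2-o1,rcond=None)[0]
    x=o1+s[0]*v1;y=o2+s[1]*v2; return (x+y)/2,np.linalg.norm(x-y)
E
python3 - <<'E'
from h import *
s=optics.read_camera('scene');t=optics.read_camera('top')
for n,p in(('scene',s),('top',t)):
    cv2.imwrite(f'pics/{n}0.png',p['pixels']); print(n,p['vertical_fov'],p['k1'],p['cx'],p['cy'],np.round(ray(p,[[320,240]])[0],3))
    for o in('axle','reel','small_reel','stand'):
        print(o,[(np.round(x['location'],1).tolist(),round(x['conf'],2)) for x in models.pinpoint(o,p)],[(np.round(x['location'],1).tolist(),round(x['conf'],2)) for x in models.outline_of(o,p)])
st=env.get_state();print(st)
E
```

```text
pics
scene 42.114275437422904 -0.14457797212966775 324.62207788022914 240.96731133583847 [ 1.165 -0.647  0.697]
axle [([400.2, 180.1], 0.75), ([376.8, 217.0], 0.66), ([337.5, 218.6], 0.63), ([184.0, 286.4], 0.59), ([453.5, 190.8], 0.58), ([323.1, 326.2], 0.51)] [([327.2, 219.5], 0.91), ([463.1, 207.3], 0.9), ([199.6, 279.4], 0.6), ([394.2, 222.4], 0.57), ([391.7, 175.6], 0.55)]
reel [([409.7, 274.6], 0.7)] [([408.8, 274.6], 0.83), ([225.2, 387.1], 0.67)]
small_reel [([321.3, 325.2], 0.75)] [([323.6, 324.1], 0.81)]
stand [([225.7, 393.8], 0.92)] [([227.4, 387.0], 0.68)]
top 47.8501090427956 -0.10645218395323436 316.5462713416028 235.2483984469992 [0.288 0.072 1.277]
axle [([151.9, 298.7], 0.98), ([149.4, 238.6], 0.89), ([249.2, 240.4], 0.78), ([416.6, 307.5], 0.72), ([258.8, 288.3], 0.57)] [([147.9, 315.6], 0.9), ([394.8, 301.0], 0.81), ([164.7, 226.3], 0.73), ([245.2, 219.4], 0.62), ([261.2, 313.3], 0.58)]
reel [([311.1, 168.5], 0.78)] [([307.4, 169.2], 0.85)]
small_reel [([385.6, 184.3], 0.73), ([307.6, 171.6], 0.33)] [([387.2, 185.4], 0.52)]
stand [([455.8, 202.4], 0.61)] [([455.6, 200.6], 0.6)]
{'clock': 0.9, 'joint_pos': array([ 9.79414351e-01,  3.13144022e-01,  4.61466211e-02,  1.30356832e+00,
       -1.65028624e-06,  1.43119047e+00]), 'qvel': array([ 0.00067944,  0.00115215,  0.00136622, -0.000508  ,  0.00035888,
       -0.00054032]), 'tau': array([-2.67303039e-04, -4.80452228e+01,  2.98811030e+01,  4.35357231e-05,
       -3.11724234e-04,  5.88416867e-06]), 'tcp_pos': array([0.25108356, 0.51737611, 0.20497416]), 'orientation': array([ 0.68917283,  0.15844802,  0.68911346, -0.15829615]), 'wrist_force': array([-0.31686555,  0.58948131, -0.24422601]), 'ft_torque': array([-0.00102584,  0.06200108, -0.00116195]), 'finger_gap': 0.08533367172802128}
```

View pics/scene0.png

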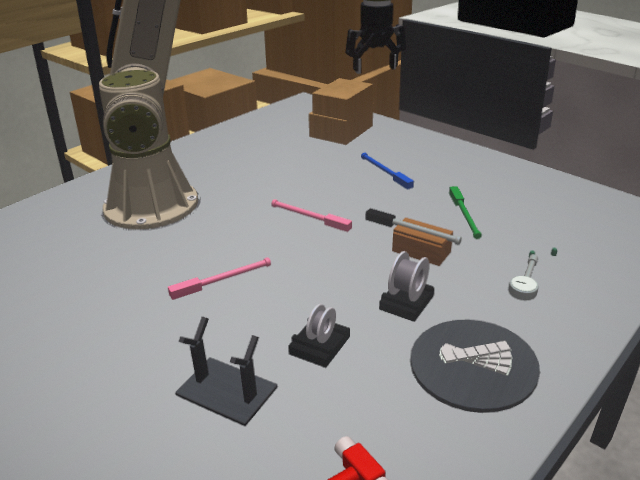

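View pics/top0.png

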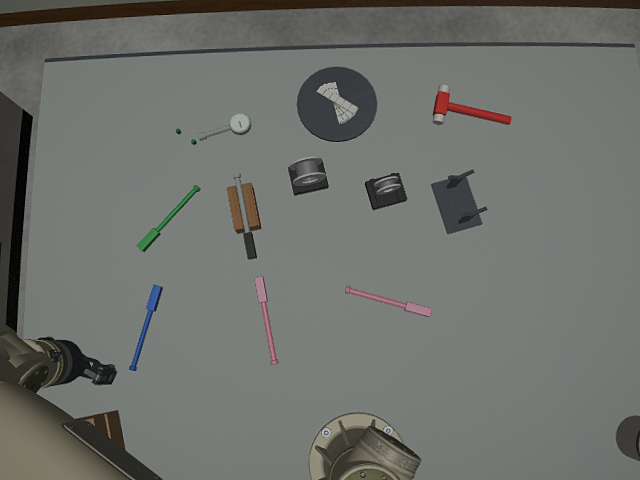

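The axle proper is the black grip with a steel shaft on the wooden block: grip at (376,217) in scene and (249,244) in top. Look-alikes in top: blue (153,297), green (149,239), pink (261,288) and pink (418,310). Large reel: scene (409,275), top (308,170). Small reel: scene (322,325), top (386,184). Stand: scene (226,390), top (456,202). Close crops come next.

```bash
cat >> h.py <<'E'
def crop(p,c,name,w=100,h=75,s=8,pts=()):
    x0,y0=int(c[0]-w/2),int(c[1]-h/2)
    im=cv2.resize(p['pixels'][y0:y0+h,x0:x0+w],None,fx=s,fy=s,interpolation=cv2.INTER_CUBIC)
    im=cv2.convertScaleAbs(im,alpha=1.5,beta=15)
    for i in range(0,w,10): cv2.putText(im,str(x0+i),(i*s,8),0,.3,(0,255,255),1);cv2.line(im,(i*s,10),(i*s,16),(0,255,255),1)
    for i in range(10,h,10): cv2.putText(im,str(y0+i),(0,i*s),0,.3,(0,255,255),1);cv2.line(im,(20,i*s),(26,i*s),(0,255,255),1)
    for q in pts: cv2.circle(im,(int((q[0]-x0+.5)*s),int((q[1]-y0+.5)*s)),2,(0,0,255),-1)
    cv2.imwrite('pics/'+name,im)
E
python3 - <<'E'
from h import *
import pickle
s=optics.read_camera('scene');t=optics.read_camera('top')
pickle.dump((s,t),open('st.pkl','wb'))
crop(t,(245,215),'a_top.png',100,100,6)
crop(s,(412,230),'a_sc.png',100,75,8)
crop(t,(345,182),'r_top.png',130,80,6)
crop(t,(460,202),'s_top.png',80,75,8)
crop(s,(408,278),'r_sc.png',80,75,8)
crop(s,(228,365),'s_sc.png',120,110,5)
E
```

```text
(no output)
```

View pics/a_top.png

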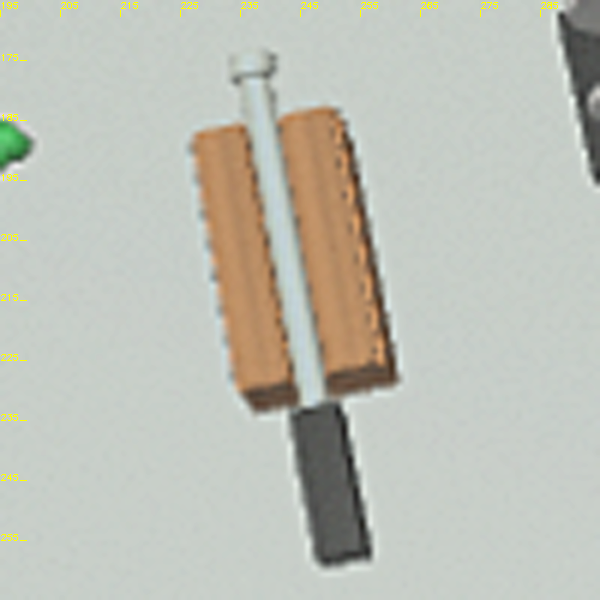

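View pics/a_sc.png

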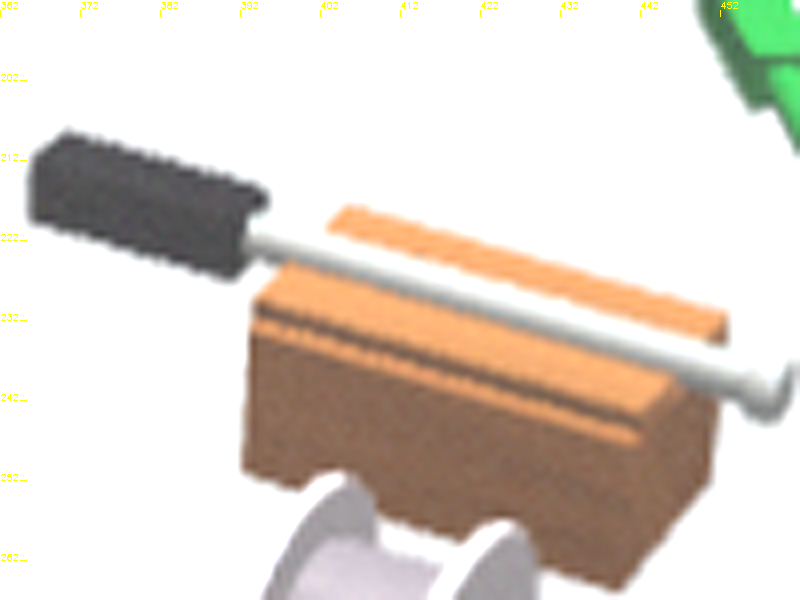

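View pics/r_top.png

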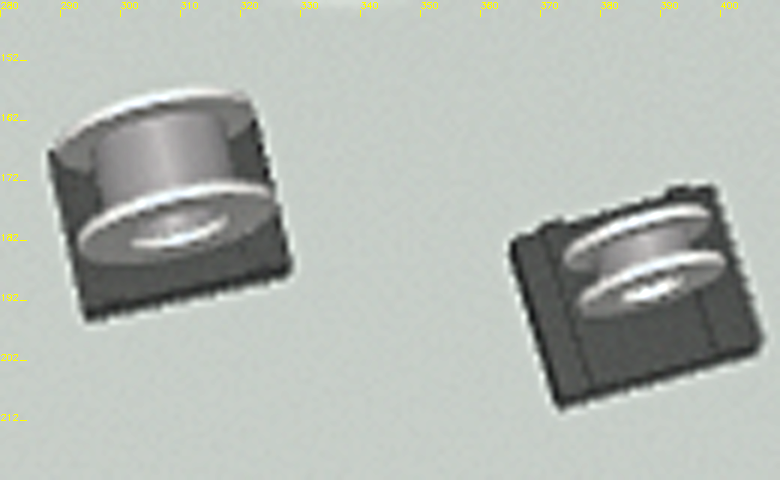

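View pics/s_top.png

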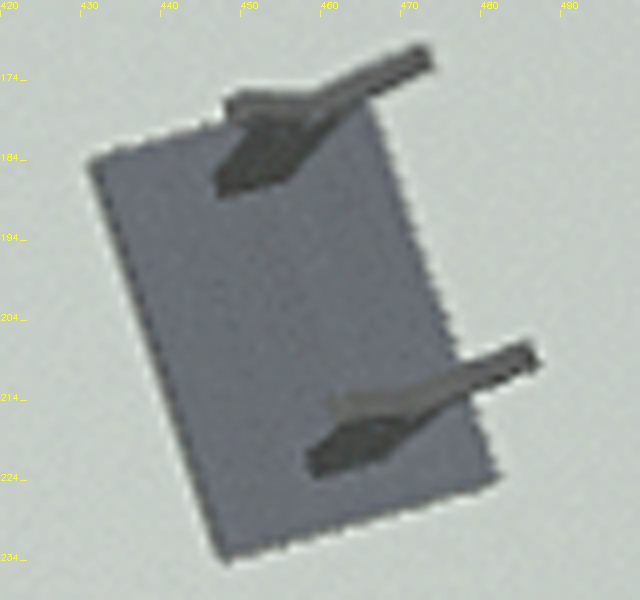

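View pics/r_sc.png

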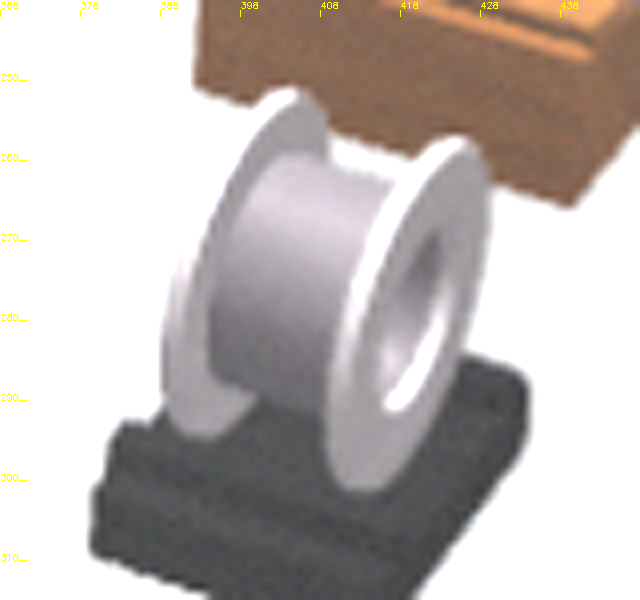

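View pics/s_sc.png

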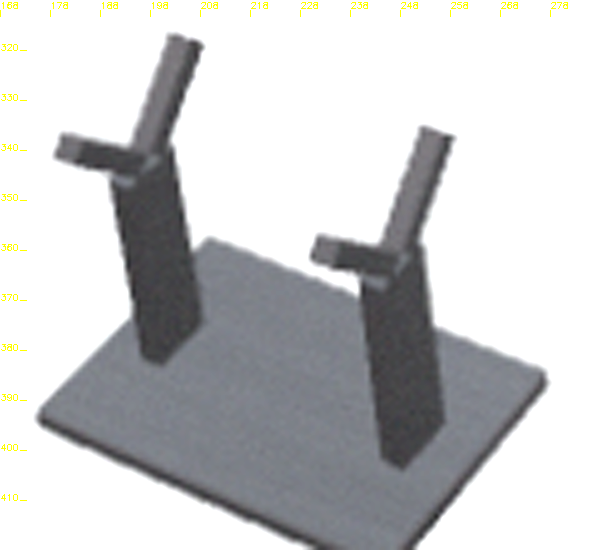

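```bash
cat > fit.py <<'E'
from h import *
import pickle
from scipy.optimize import least_squares
s,t=pickle.load(open('st.pkl','rb'))
def c(pts,x0,y0,k): return np.array(pts,float)/k+[x0-.5,y0-.5]
def place(P,q):
    x,y,z,a=q; P=np.array(P,float); return np.c_[x+np.cos(a)*P[:,0]-np.sin(a)*P[:,1],y+np.sin(a)*P[:,0]+np.cos(a)*P[:,1],z+P[:,2]]
def show(n,r):
    J=r.jac; C=np.linalg.inv(J.T@J)*r.fun.var(); print(n,np.round(r.x,4),'sd',np.round(np.sqrt(np.diag(C)),4),'rms px',round(r.fun.std(),2),'R',round(np.hypot(*r.x[:2]),3))
# stand
st_t=c([[90,162],[225,558],[498,478],[375,100],[423,57],[235,105],[533,355],[335,405]],420,164,8)
B=.008
M_t=np.array([[65,45,8],[-65,45,8],[-65,-45,8],[65,-45,8],[45,-25,112],[45,25,112],[-45,-25,112],[-45,25,112]])/1e3
st_s=c([[185,42],[67,147],[437,134],[320,248],[40,418],[210,240],[545,378]],168,310,5)
M_s=np.array([[-45,25,112],[-45,-25,112],[45,25,112],[45,-25,112],[-65,-45,8],[-65,45,8],[65,45,8]])/1e3
f=lambda q:np.r_[(proj(t,place(M_t,q))-st_t).ravel(),(proj(s,place(M_s,q))-st_s).ravel()]
x0=np.r_[atz(t,[[455,204]],0)[0][:2],0,.2]
r=least_squares(f,x0);show('stand',r);print(np.round(f(r.x).reshape(-1,2),1).tolist())
f1=lambda q:(proj(t,place(M_t,q))-st_t).ravel();show(' top',least_squares(f1,x0))
f1=lambda q:(proj(s,place(M_s,q))-st_s).ravel();show(' scene',least_squares(f1,x0))
# axle
a_t=c([[292,410],[342,402],[320,565],[370,557],[232,65],[275,62],[286,250]],195,165,6)
A_t=np.array([[30,10,10],[30,-10,10],[-30,10,10],[-30,-10,10],[170,9,0],[170,-9,0],[90,0,6]])/1e3
a_s=c([[68,132],[32,160],[32,220],[240,278],[268,190]],362,192,8)
A_s=np.array([[-30,10,10],[-30,-10,10],[-30,-10,-10],[30,-10,-10],[30,10,10]])/1e3
def fa(q):
    a=(proj(t,place(A_t,q))-a_t); a[-1,1]=0
    return np.r_[a.ravel(),(proj(s,place(A_s,q))-a_s).ravel()]
r=least_squares(fa,np.r_[atz(t,[[249,244]],.052)[0][:2],.052,.1]);show('axle',r);print(np.round(fa(r.x).reshape(-1,2),1).tolist())
# reel
th=np.linspace(0,2*np.pi,721)
circ=lambda x,R:np.c_[x+0*th,R*np.cos(th),R*np.sin(th)]
sets=[(t,c([(80,245),(95,258),(125,264),(170,258),(220,243),(260,222),(275,207)],280,142,6),-.022),
(t,c([(55,145),(80,122),(120,103),(170,92),(210,89),(245,93)],280,142,6),.022),
(s,c([(490,200),(490,230),(478,280),(455,350),(425,420),(400,465),(375,488),(350,490)],368,240,8),.022),
(s,c([(165,340),(162,310),(190,240),(235,165),(262,115),(290,88)],368,240,8),-.022)]
from matplotlib.path import Path if False else None
E
sed -i '$d' fit.py
cat >> fit.py <<'E'
def fr(q,S=sets):
    o=[]
    for p,pts,x in S:
        e=proj(p,place(circ(x,.040),q)); ce=e.mean(0)
        for P in pts:
            o.append(-cv2.pointPolygonTest(e.astype(np.float32).reshape(-1,1,2),(float(P[0]),float(P[1])),True))
    return np.array(o)
r=least_squares(fr,np.r_[atz(t,[[308,170]],.06)[0][:2],.06,.1],diff_step=1e-4);show('reel',r);print(np.round(fr(r.x),1).tolist())
qr=r.x
for p,n,cc in((t,'rt_fit.png',(308,175)),(s,'rs_fit.png',(408,278))):
    crop(p,cc,n,80,75,8,np.r_[proj(p,place(circ(.022,.04),qr)),proj(p,place(circ(-.022,.04),qr)),proj(p,place(circ(.022,.02),qr)),proj(p,place(circ(-.022,.02),qr))])
E
python3 fit.py
```

```text
stand [ 0.5915 -0.2626 -0.0036  0.2388] sd [0.0006 0.0005 0.0008 0.0084] rms px 1.02 R 0.647
[[0.1, -0.4], [-0.6, 0.5], [0.3, 0.8], [-1.0, -1.9], [-0.7, 0.5], [2.0, 0.0], [-1.8, 0.6], [1.9, 0.1], [-0.8, 0.5], [1.4, -1.0], [-1.3, 1.2], [1.6, -0.3], [-1.5, -0.3], [0.2, -0.1], [0.8, 0.1]]
 top [ 0.5926 -0.2635 -0.0074  0.2391] sd [0.0042 0.0046 0.0163 0.0138] rms px 1.07 R 0.649
 scene [ 0.5908 -0.2622 -0.0043  0.2385] sd [0.0051 0.0034 0.0055 0.0104] rms px 0.95 R 0.646
axle [0.4957 0.2333 0.0522 0.1768] sd [0.0005 0.0006 0.0007 0.0062] rms px 0.6 R 0.548
[[-0.7, -0.2], [-0.5, -0.7], [-0.7, -0.7], [-0.4, -1.1], [-0.1, 1.0], [0.2, -0.1], [0.2, 0.0], [-0.4, -0.8], [-0.6, -0.2], [-0.8, 0.7], [-0.9, 1.2], [0.5, -0.6]]
reel [0.6667 0.0973 0.0583 0.2296] sd [0.0004 0.0007 0.0008 0.0124] rms px 0.69 R 0.674
[0.3, -1.3, -0.5, -0.4, -0.4, -0.5, -0.4, -0.5, -0.5, -0.3, -0.7, -0.8, -0.1, -0.1, 0.1, -0.4, -1.0, -1.2, -1.1, -1.1, 1.0, -0.3, 0.6, -0.7, -2.4, -1.6, 0.6]
```

Run:
```python
from fit import *
C=c([[87,320],[292,272]],280,142,6); w=atz(t,C,0);d=w[1]-w[0];print(w,np.degrees(np.arctan2(d[1],d[0])),np.arctan2(d[0],-d[1]),np.linalg.norm(d), 'mid',w.mean(0))
a=.23
b=cv2.hconcat([cv2.imread('pics/rt_fit.png'),cv2.imread('pics/rs_fit.png')]);cv2.imwrite('pics/r_fit.png',cv2.resize(b,(800,375)))
```

```text
stand [ 0.5915 -0.2626 -0.0036  0.2388] sd [0.0006 0.0005 0.0008 0.0084] rms px 1.02 R 0.647
[[0.1, -0.4], [-0.6, 0.5], [0.3, 0.8], [-1.0, -1.9], [-0.7, 0.5], [2.0, 0.0], [-1.8, 0.6], [1.9, 0.1], [-0.8, 0.5], [1.4, -1.0], [-1.3, 1.2], [1.6, -0.3], [-1.5, -0.3], [0.2, -0.1], [0.8, 0.1]]
 top [ 0.5926 -0.2635 -0.0074  0.2391] sd [0.0042 0.0046 0.0163 0.0138] rms px 1.07 R 0.649
 scene [ 0.5908 -0.2622 -0.0043  0.2385] sd [0.0051 0.0034 0.0055 0.0104] rms px 0.95 R 0.646
axle [0.4957 0.2333 0.0522 0.1768] sd [0.0005 0.0006 0.0007 0.0062] rms px 0.6 R 0.548
[[-0.7, -0.2], [-0.5, -0.7], [-0.7, -0.7], [-0.4, -1.1], [-0.1, 1.0], [0.2, -0.1], [0.2, 0.0], [-0.4, -0.8], [-0.6, -0.2], [-0.8, 0.7], [-0.9, 1.2], [0.5, -0.6]]
reel [0.6667 0.0973 0.0583 0.2296] sd [0.0004 0.0007 0.0008 0.0124] rms px 0.69 R 0.674
[0.3, -1.3, -0.5, -0.4, -0.4, -0.5, -0.4, -0.5, -0.5, -0.3, -0.7, -0.8, -0.1, -0.1, 0.1, -0.4, -1.0, -1.2, -1.1, -1.1, 1.0, -0.3, 0.6, -0.7, -2.4, -1.6, 0.6]
[[0.62554649 0.13138763 0.        ]
 [0.64322239 0.04756606 0.        ]] -78.09219068973647 0.20783047916373354 0.08566500503393099 mid [0.63438444 0.08947685 0.        ]
```

View pics/r_fit.png

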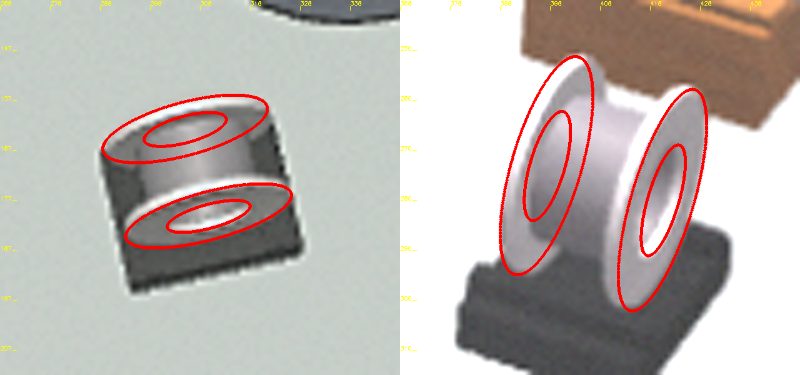

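```bash
cat >> h.py <<'E'
from scipy.spatial.transform import Rotation as Ro
def Rt(st=None):
    st=st or env.get_state(); q=st['orientation']; return Ro.from_quat([q[1],q[2],q[3],q[0]]).as_matrix()
def go(p,yaw,flip=False):
    """p: grasp-point target world; yaw: desired yaw of tool z (axle dir). prints tool-axes deltas"""
    st=env.get_state();R=Rt(st); z=R[:,2]; cur=np.arctan2(z[1],z[0]); 
    T=np.array(p,float)-[0,0,.019]
    dy=(yaw-cur+np.pi/2)%np.pi-np.pi/2
    print('clock',round(st['clock'],2),'tcp',np.round(st['tcp_pos'],4),'yaw tool z',round(cur,4),'x axis',np.round(R[:,0],3),'F',np.round(st['wrist_force'],1),'gap',round(st['finger_gap'],4),'j',np.round(st['joint_pos'],2))
    print('shift cm tool axes',np.round(R.T@(T-st['tcp_pos'])*100,2),'turn about x (tool down: -dyaw)',round(-dy,4))
E
python3 -c "
from h import *
print(Rt().round(3)); go([.4957,.2333,.052],.1768)"
```

```text
[[ 0.     0.437  0.9  ]
 [ 0.     0.9   -0.437]
 [-1.     0.    -0.   ]]
clock 1.0 tcp [0.251  0.5174 0.2049] yaw tool z -0.4518 x axis [ 0.  0. -1.] F [ 0.   0.8 -0.2] gap 0.0854 j [0.98 0.31 0.05 1.3  0.   1.43]
shift cm tool axes [ 17.19 -14.88  34.41] turn about x (tool down: -dyaw) -0.6286
```

Call:
{"op": "servo_tool", "data": {"moves": [[0,0,0,-0.157,-1],[0,0,0,-0.157,-1],[0,0,0,-0.157,-1],[0,0,0,-0.157,-1],[0,-5,3,0,-1],[0,-5,3,0,-1],[0,-5,3,0,-1],[0,-5,3,0,-1],[0,-5,3,0,-1],[0,-5,3,0,-1]], "grip_force": 100}}

```text
clock: 2.25
tcp_pos: [0.482, 0.252, 0.2051]
orientation: [0.705, -0.062, 0.704, 0.062]
wrist_force: [0.6, 0.8, 0.0]
finger_gap: 0.0856
```

```bash
python3 -c "
from h import *
go([.4957,.2333,.052],.1768)"
```

```text
clock 2.25 tcp [0.482  0.252  0.2051] yaw tool z 0.1762 x axis [ 0.001  0.    -1.   ] F [0.6 0.8 0. ] gap 0.0856 j [ 0.33  0.25 -0.04  1.28  0.    0.16]
shift cm tool axes [17.21 -2.09  1.  ] turn about x (tool down: -dyaw) -0.0006
```

Call:
{"op": "servo_tool", "data": {"moves": [[0,-2.2,1.0,0,-1],[3,0,0,0,-1],[3,0,0,0,-1],[3,0,0,0,-1],[2,0,0,0,-1],[0,0,0,0,-1],[0,0,0,0,-1],[0,0,0,0,-1],[0,0,0,0,-1],[0,0,0,0,-1]]}}

```text
clock: 3.5
tcp_pos: [0.4949, 0.2337, 0.0954]
orientation: [0.705, -0.062, 0.704, 0.062]
wrist_force: [-0.2, -0.2, 0.7]
finger_gap: 0.0853
```

```bash
python3 -c "
from h import *
go([.4957,.2333,.052],.1768)
s=optics.read_camera('scene');t=optics.read_camera('top')
crop(s,(385,205),'g1s.png',100,75,6);crop(t,(245,215),'g1t.png',100,75,6)
cv2.imwrite('pics/g1.png',cv2.resize(cv2.vconcat([cv2.imread('pics/g1s.png'),cv2.imread('pics/g1t.png')]),(400,600)))"
```

```text
clock 3.5 tcp [0.4949 0.2337 0.0954] yaw tool z 0.1762 x axis [ 0.001  0.    -1.   ] F [-0.2 -0.2  0.7] gap 0.0853 j [ 0.29  0.32 -0.23  1.03  0.    0.12]
shift cm tool axes [ 6.24 -0.06  0.07] turn about x (tool down: -dyaw) -0.0006
```

View pics/g1.png

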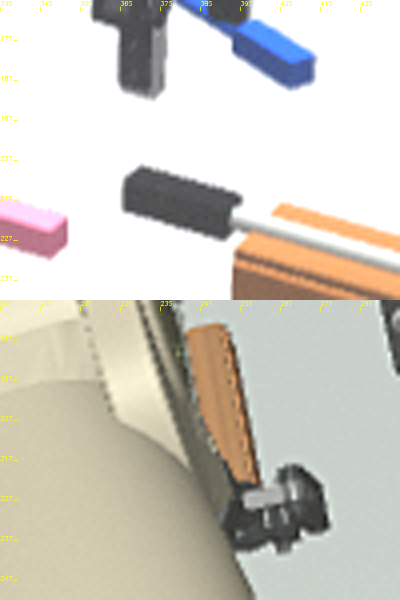

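Call:
{"op": "servo_tool", "data": {"moves": [[2.2,0,0,0,-1],[2,0,0,0,-1],[2,0,0,0,-1],[0,0,0,0,-1],[0,0,0,0,1],[0,0,0,0,1],[0,0,0,0,1],[0,0,0,0,1],[0,0,0,0,1],[0,0,0,0,1]]}}

```text
clock: 4.85
tcp_pos: [0.4947, 0.2336, 0.0331]
orientation: [0.705, -0.062, 0.704, 0.062]
wrist_force: [-0.0, -0.3, 1.9]
finger_gap: 0.0139
```

```bash
python3 -c "
from h import *
go([.4957,.2333,.052],.1768)
s=optics.read_camera('scene')
crop(s,(385,205),'g2s.png',100,75,8)"
```

```text
clock 4.85 tcp [0.4947 0.2336 0.0331] yaw tool z 0.1762 x axis [ 0.  0. -1.] F [-0.  -0.3  1.9] gap 0.0139 j [ 0.29  0.37 -0.31  0.89 -0.    0.12]
shift cm tool axes [ 0.01 -0.05  0.09] turn about x (tool down: -dyaw) -0.0006
```

View pics/g2s.png

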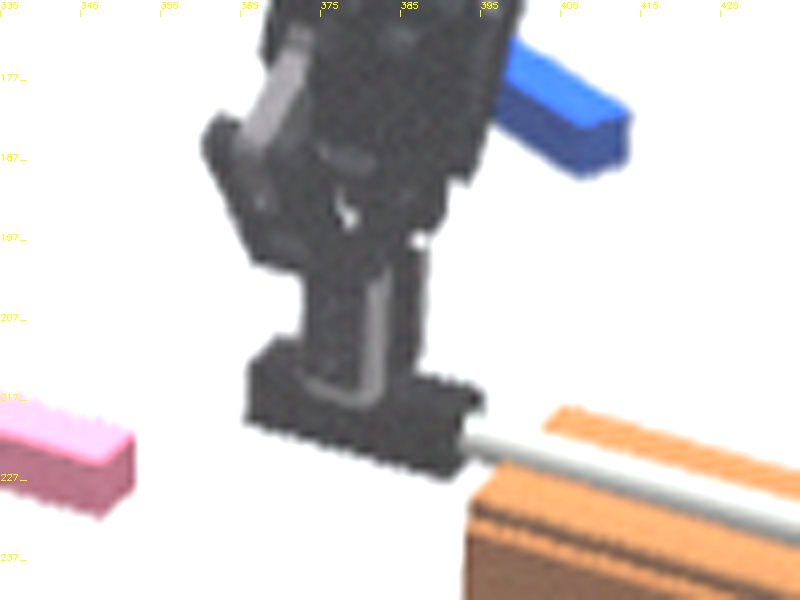

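Call:
{"op": "servo_tool", "data": {"moves": [[0,0,0,0,1],[0,0,0,0,1],[-0.5,0,0,0,1],[-1,0,0,0,1],[-1.5,0,0,0,1],[-2,0,0,0,1],[-2,0,0,0,1],[-1,0,0,0,1],[0,0,0,0,1],[0,0,0,0,1]]}}

```text
clock: 6.15
tcp_pos: [0.4941, 0.2335, 0.1123]
orientation: [0.704, -0.062, 0.705, 0.062]
wrist_force: [-0.4, -0.7, -1.0]
finger_gap: 0.0134
```

```bash
python3 -c "
from h import *
go([.452,.049,.132],.22)
s=optics.read_camera('scene')
crop(s,(405,205),'g3s.png',130,95,6)"
```

```text
clock 6.15 tcp [0.4941 0.2335 0.1123] yaw tool z 0.1762 x axis [-0.001 -0.    -1.   ] F [-0.4 -0.7 -1. ] gap 0.0134 j [ 0.29  0.3  -0.2   1.07  0.    0.12]
shift cm tool axes [ -0.06 -17.43  -7.38] turn about x (tool down: -dyaw) -0.0438
```

View pics/g3s.png

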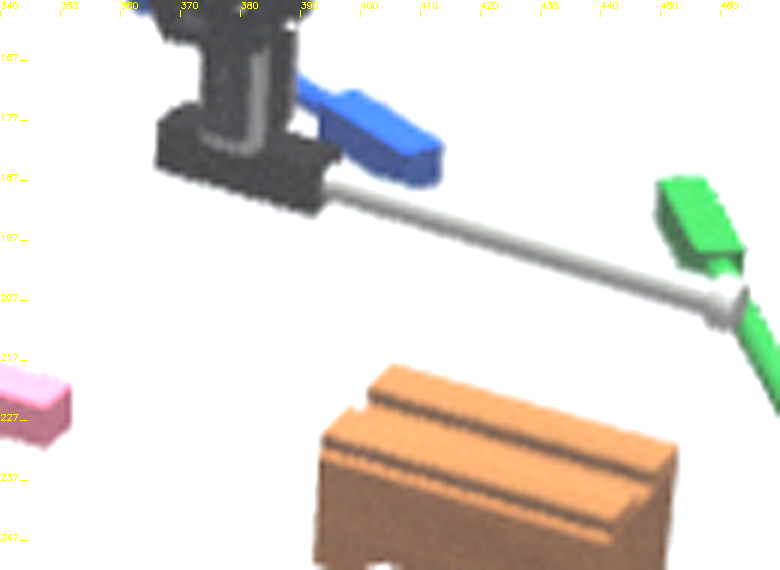

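```bash
python3 -c "
from h import *
s=optics.read_camera('scene')
o=np.array([.4957,.2333,.1313]);u=np.array([np.cos(.1768),np.sin(.1768),0])
for dz in (0,-.005,-.01): print(proj(s,[o+u*.17+[0,0,dz], o+u*.05+[0,0,dz*.3]]).round(1).tolist())
"
```

```text
[[461.6, 204.3], [403.8, 188.8]]
[[461.3, 206.7], [403.8, 189.5]]
[[461.1, 209.0], [403.8, 190.2]]
```

Call:
{"op": "servo_tool", "data": {"moves": [[0,0,-3.7,0,1],[0,0,-3.7,0,1],[0,-4,0,0,1],[0,-4,0,0,1],[0,-4,0,0,1],[0,-4,0,0,1],[0,-1.4,0,-0.022,1],[0,0,0,-0.022,1],[0,0,0,0,1],[0,0,0,0,1]]}}

```text
clock: 7.5
tcp_pos: [0.4519, 0.0501, 0.1127]
orientation: [0.703, -0.078, 0.703, 0.078]
wrist_force: [0.1, -0.5, -1.3]
finger_gap: 0.0136
```

```bash
python3 -c "
from h import *
go([.452,.049,.062],.22)
s=optics.read_camera('scene');t=optics.read_camera('top')
crop(s,(375,265),'g4s.png',110,75,7); crop(t,(300,190),'g4t.png',110,75,7)"
```

```text
clock 7.5 tcp [0.4519 0.0501 0.1127] yaw tool z 0.2212 x axis [-0.  0. -1.] F [ 0.1 -0.5 -1.3] gap 0.0136 j [-0.07  0.14 -0.42  1.02  0.   -0.29]
shift cm tool axes [ 6.97 -0.11 -0.02] turn about x (tool down: -dyaw) 0.0012
```

View pics/g4s.png

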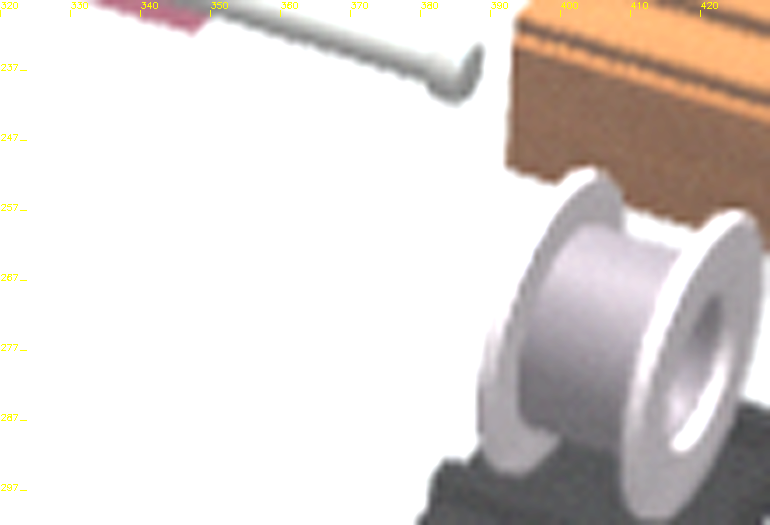

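View pics/g4t.png

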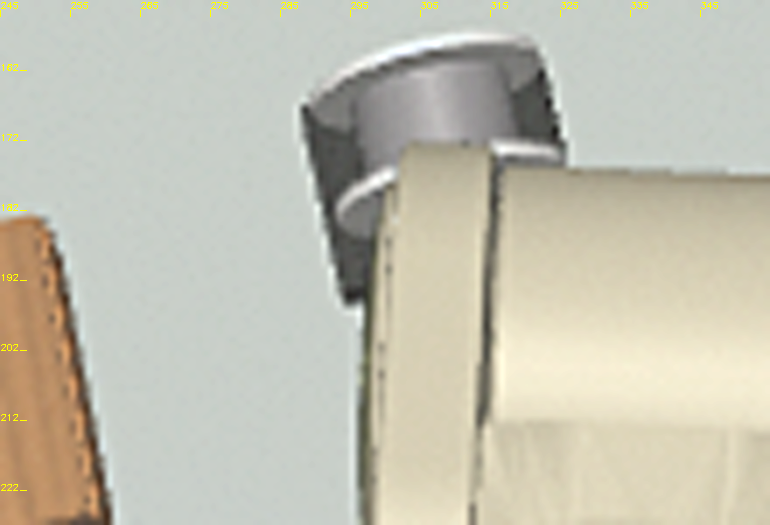

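Call:
{"op": "servo_tool", "data": {"moves": [[2,-0.1,0,0,1],[2,0,0,0,1],[1.5,0,0,0,1],[1,0,0,0,1],[0.5,0,0,0,1],[0,0,0,0,1],[0,0,0,0,1],[0,0,0,0,1],[0,0,0,0,1],[0,0,0,0,1]]}}

```text
clock: 8.85
tcp_pos: [0.4526, 0.0484, 0.043]
orientation: [0.703, -0.078, 0.703, 0.078]
wrist_force: [0.4, 0.4, -1.0]
finger_gap: 0.0135
```

```bash
python3 -c "
from h import *
go([.452,.049,.062],.22)
s=optics.read_camera('scene')
c=np.array([.667,.0972,.0595]);u=np.array([np.cos(.222),np.sin(.222),0])
L=[c+u*k for k in np.arange(-.2,.03,.01)]
print(proj(s,[c-u*.053,c-u*.15,c-u*.053+[0,0,.005]]).round(1).tolist())
crop(s,(375,265),'g5s.png',110,75,7,proj(s,L))"
```

```text
clock 8.85 tcp [0.4526 0.0484 0.043 ] yaw tool z 0.2202 x axis [ 0.  0. -1.] F [ 0.4  0.4 -1. ] gap 0.0135 j [-0.07  0.2  -0.52  0.84  0.   -0.29]
shift cm tool axes [ 0.    0.08 -0.04] turn about x (tool down: -dyaw) 0.0002
[[381.3, 267.4], [333.9, 253.1], [381.4, 265.1]]
```

View pics/g5s.png

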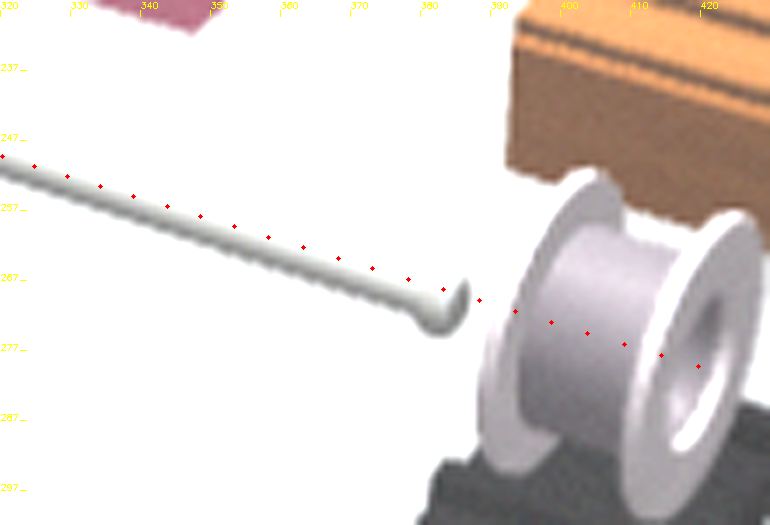

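```bash
python3 -c "
from h import *
s=optics.read_camera('scene')
o=np.array([.4536,.0486,.062]);u=np.array([np.cos(.2202),np.sin(.2202),0])
p=proj(s,[o+u*.175,o+u*.165,o+u*.15,o+u*.04,o-u*.03]);print(p.round(1).tolist(), (proj(s,[o+u*.17+[0,.01,0]])-proj(s,[o+u*.17])).round(1), (proj(s,[o+u*.17+[0,0,.01]])-proj(s,[o+u*.17])).round(1))
im=s['pixels'][225:305,290:420]; im=cv2.resize(im,None,fx=6,fy=6,interpolation=cv2.INTER_CUBIC)
for q in p: cv2.circle(im,tuple(int(v) for v in (q-[290,225]+.5)*6),2,(0,0,255),-1)
cv2.imwrite('pics/g6.png',im)"
```

```text
[[385.9, 267.9], [380.8, 266.4], [373.2, 264.1], [320.2, 248.1], [288.7, 238.5]] [[ 3.5 -2.4]] [[ 0.2 -4.6]]
```

View pics/g6.png

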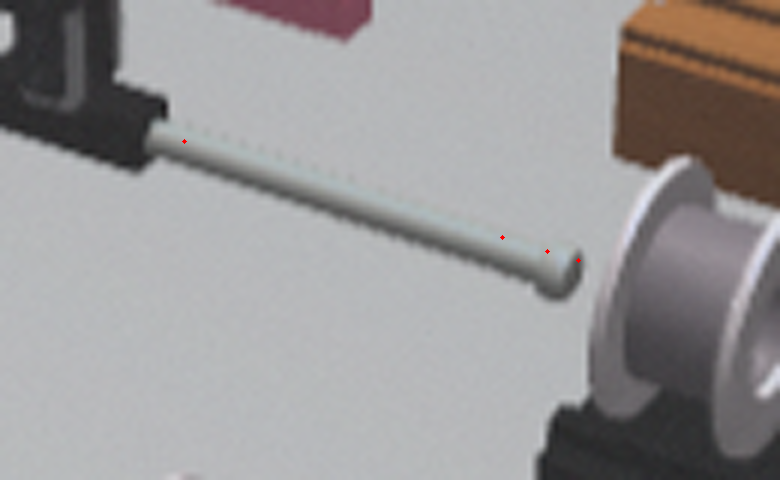

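Call:
{"op": "servo_tool", "data": {"moves": [[-0.3,0.15,0,0,1],[0,0,0,0,1],[0,0,0.6,0,1],[0,0,0.6,0,1],[0,0,0.6,0,1],[0,0,0.6,0,1],[0,0,0.6,0,1],[0,0,0.6,0,1],[0,0,0.6,0,1],[0,0,0,0,1]]}}

```text
clock: 10.2
tcp_pos: [0.4936, 0.0591, 0.0459]
orientation: [0.703, -0.078, 0.703, 0.078]
wrist_force: [-0.4, 0.1, -0.9]
finger_gap: 0.0134
```

```bash
python3 -c "
from h import *
go([.667-.095*.976,.097-.095*.218,.066],.22)
s=optics.read_camera('scene')
im=s['pixels'][225:325,330:460]; im=cv2.resize(im,None,fx=6,fy=6,interpolation=cv2.INTER_CUBIC)
cv2.imwrite('pics/g7.png',im)"
```

```text
clock 10.2 tcp [0.4936 0.0591 0.0459] yaw tool z 0.2203 x axis [ 0.  0. -1.] F [-0.4  0.1 -0.9] gap 0.0134 j [-0.04  0.27 -0.42  0.88  0.   -0.26]
shift cm tool axes [-0.11 -0.08  8.24] turn about x (tool down: -dyaw) 0.0003
```

View pics/g7.png

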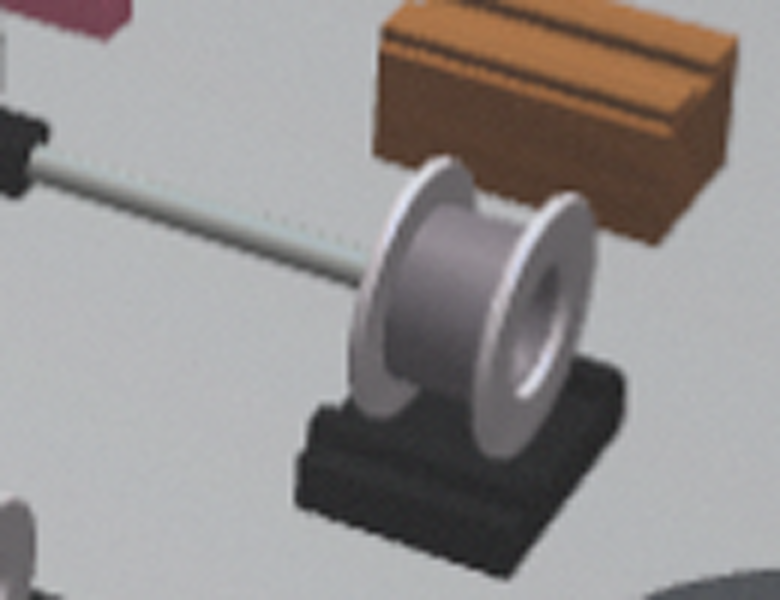

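Call:
{"op": "servo_tool", "data": {"moves": [[0,0,0.8,0,1],[0,0,0.8,0,1],[0,0,0.8,0,1],[0,0,0.8,0,1],[0,0,0.8,0,1],[0,0,0.8,0,1],[0,0,0.8,0,1],[0,0,0.8,0,1],[0,0,0.8,0,1],[0,0,0.8,0,1]]}}

```text
clock: 11.5
tcp_pos: [0.5717, 0.0766, 0.0459]
orientation: [0.703, -0.078, 0.703, 0.078]
wrist_force: [0.0, 0.0, -0.7]
finger_gap: 0.0134
```

```bash
python3 -c "
from h import *
go([.667-.095*.976,.097-.095*.218,.066],.22)
s=optics.read_camera('scene')
im=s['pixels'][225:325,350:480]; im=cv2.resize(im,None,fx=6,fy=6,interpolation=cv2.INTER_CUBIC)
cv2.imwrite('pics/g8.png',im)"
```

```text
clock 11.5 tcp [0.5717 0.0766 0.0459] yaw tool z 0.2202 x axis [ 0.  0. -1.] F [ 0.   0.  -0.7] gap 0.0134 j [-0.01  0.41 -0.22  0.94  0.   -0.23]
shift cm tool axes [-0.11 -0.09  0.25] turn about x (tool down: -dyaw) 0.0002
```

View pics/g8.png

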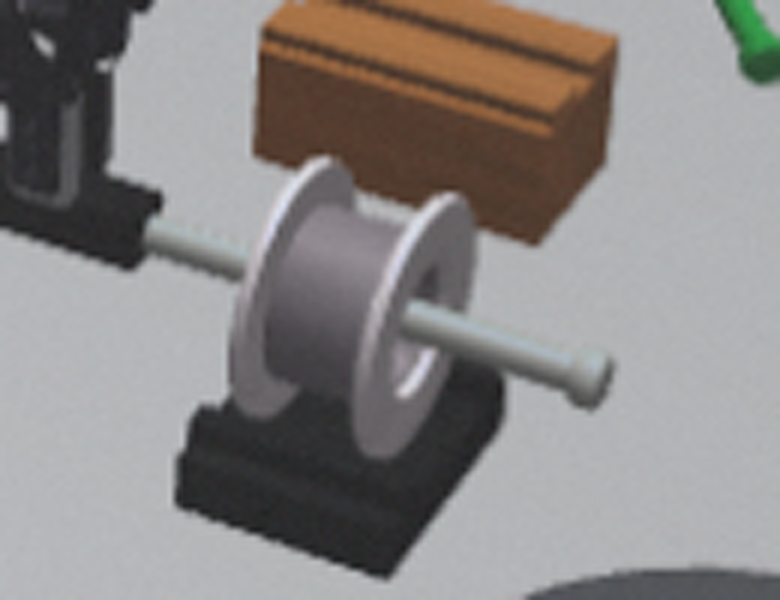

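Call:
{"op": "servo_tool", "data": {"moves": [[-0.5,0,0,0,1],[-0.5,0,0,0,1],[-0.4,0,0,0,1],[-0.3,0,0,0,1],[-0.3,0,0,0,1],[-0.4,0,0,0,1],[-0.6,0,0,0,1],[-0.6,0,0,0,1],[-0.6,0,0,0,1],[0,0,0,0,1]], "grip_force": 120}}

```text
clock: 12.8
tcp_pos: [0.5718, 0.0765, 0.0887]
orientation: [0.703, -0.078, 0.702, 0.078]
wrist_force: [1.2, -0.5, -1.6]
finger_gap: 0.0121
```

```bash
python3 -c "
from h import *
go([.667-.095*.976,.097-.095*.218,.066],.22)
s=optics.read_camera('scene')
im=s['pixels'][205:305,350:480]; im=cv2.resize(im,None,fx=6,fy=6,interpolation=cv2.INTER_CUBIC)
cv2.imwrite('pics/g9.png',im)"
```

```text
clock 12.8 tcp [0.5718 0.0765 0.0887] yaw tool z 0.2203 x axis [ 0.001  0.    -1.   ] F [ 1.2 -0.5 -1.6] gap 0.0121 j [-0.01  0.37 -0.16  1.04  0.   -0.23]
shift cm tool axes [ 4.17 -0.08  0.24] turn about x (tool down: -dyaw) 0.0003
```

View pics/g9.png

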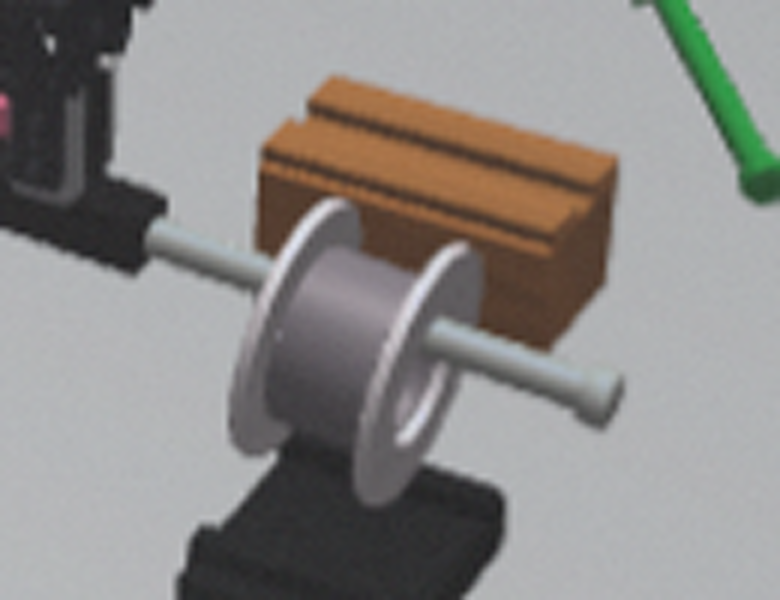

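Call:
{"op": "servo_tool", "data": {"moves": [[-0.6,0,0,0,1],[-1,0,0,0,1],[-1.2,0,0,0,1],[-1.4,0,0,0,1],[-1.4,0,0,0,1],[-1.2,0,0,0,1],[-1.0,0,0,0,1],[-0.8,0,0,0,1],[-0.6,0,0,0,1],[0,0,0,0,1]]}}

```text
clock: 14.1
tcp_pos: [0.5714, 0.0765, 0.1803]
orientation: [0.703, -0.078, 0.703, 0.078]
wrist_force: [-0.4, -0.9, -1.8]
finger_gap: 0.0119
```

```bash
python3 -c "
from h import *
go([.4992,-.2851,.2],.2388)
s=optics.read_camera('scene')
im=s['pixels'][145:305,330:500]; im=cv2.resize(im,None,fx=3.5,fy=3.5,interpolation=cv2.INTER_CUBIC)
cv2.imwrite('pics/g10.png',im)"
```

```text
clock 14.1 tcp [0.5714 0.0765 0.1803] yaw tool z 0.2202 x axis [ 0.001  0.    -1.   ] F [-0.4 -0.9 -1.8] gap 0.0119 j [-0.01  0.32 -0.    1.25  0.   -0.23]
shift cm tool axes [ -0.08 -33.71 -14.94] turn about x (tool down: -dyaw) -0.0186
```

View pics/g10.png

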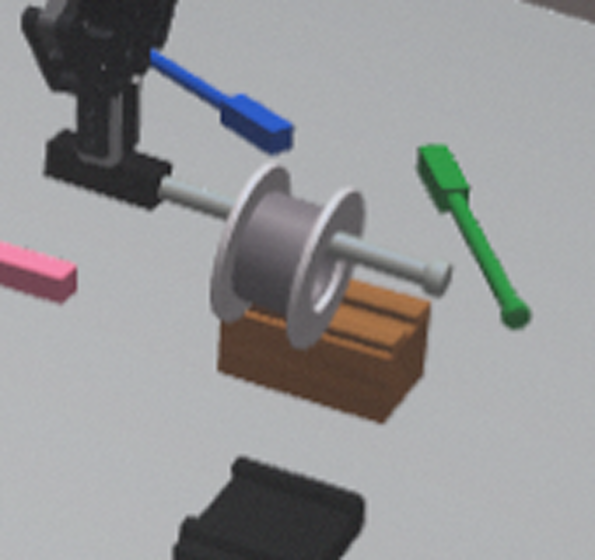

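Call:
{"op": "servo_tool", "data": {"moves": [[0,-0.4,-0.2,0,1],[0,-0.8,-0.4,0,1],[0,-1.2,-0.5,0,1],[0,-1.6,-0.7,0,1],[0,-2,-0.9,0,1],[0,-2.3,-1,0,1],[0,-2.3,-1,0,1],[0,-2.3,-1,0,1],[0,-2.3,-1,0,1],[0,-2.3,-1,0,1]]}}

```text
clock: 15.4
tcp_pos: [0.5336, -0.1131, 0.18]
orientation: [0.703, -0.077, 0.703, 0.077]
wrist_force: [-0.6, 0.1, -2.0]
finger_gap: 0.0119
```

Call:
{"op": "servo_tool", "data": {"moves": [[0,-2.3,-1,0,1],[0,-2.3,-1,0,1],[0,-2.2,-1,0,1],[0,-2,-0.9,0,1],[0,-1.8,-0.8,0,1],[0,-1.6,-0.7,0,1],[0,-1.4,-0.6,0,1],[0,-1.2,-0.6,0,1],[0,-0.9,-0.4,0,1],[0,-0.5,-0.2,0,1]]}}

```text
clock: 16.65
tcp_pos: [0.4993, -0.2854, 0.1798]
orientation: [0.703, -0.078, 0.703, 0.078]
wrist_force: [-0.5, -0.5, -1.4]
finger_gap: 0.0121
```

Call:
{"op": "servo_tool", "data": {"moves": [[0,0,0,-0.006,1],[0,0,0,-0.006,1],[0,0,0,-0.006,1],[0,0,0,0,1],[0,0,0,0,1],[0,0,0,0,1],[0,0,0,0,1],[0,0,0,0,1],[0,0,0,0,1],[0,0,0,0,1]]}}

```text
clock: 17.9
tcp_pos: [0.4994, -0.2849, 0.1798]
orientation: [0.702, -0.084, 0.702, 0.084]
wrist_force: [-0.3, -0.9, -2.5]
finger_gap: 0.0115
```

```bash
python3 -c "
from h import *
go([.4992,-.2851,.2],.2388)
s=optics.read_camera('scene');t=optics.read_camera('top')
for p in (s,t): print([[ (np.round(x['location'],1).tolist(),round(x['conf'],2)) for x in models.pinpoint(o,p)] for o in('axle','reel','small_reel')])
for n,p,c in(('g11s.png',s,(190,310)),('g11t.png',t,(455,200))):
  im=p['pixels'][int(c[1]-75):int(c[1]+75),int(c[0]-95):int(c[0]+95)]; im=cv2.resize(im,None,fx=4,fy=4,interpolation=cv2.INTER_CUBIC); cv2.imwrite('pics/'+n,im)"
```

```text
clock 17.9 tcp [ 0.4994 -0.2849  0.1798] yaw tool z 0.2381 x axis [ 0.  0. -1.] F [-0.3 -0.9 -2.5] gap 0.0115 j [-0.66  0.32 -0.    1.25  0.   -0.9 ]
shift cm tool axes [-0.12 -0.01 -0.02] turn about x (tool down: -dyaw) -0.0007
[[([182.3, 288.2], 0.94), ([451.7, 192.7], 0.74), ([401.4, 179.7], 0.72), ([155.7, 269.7], 0.55)], [([212.9, 301.7], 0.76)], [([320.9, 324.8], 0.65)]]
[[([151.4, 240.0], 0.91), ([259.8, 289.0], 0.89), ([492.3, 222.6], 0.74), ([152.1, 302.3], 0.65), ([419.4, 306.0], 0.62)], [([476.3, 185.3], 0.7)], []]
```

View pics/g11s.png

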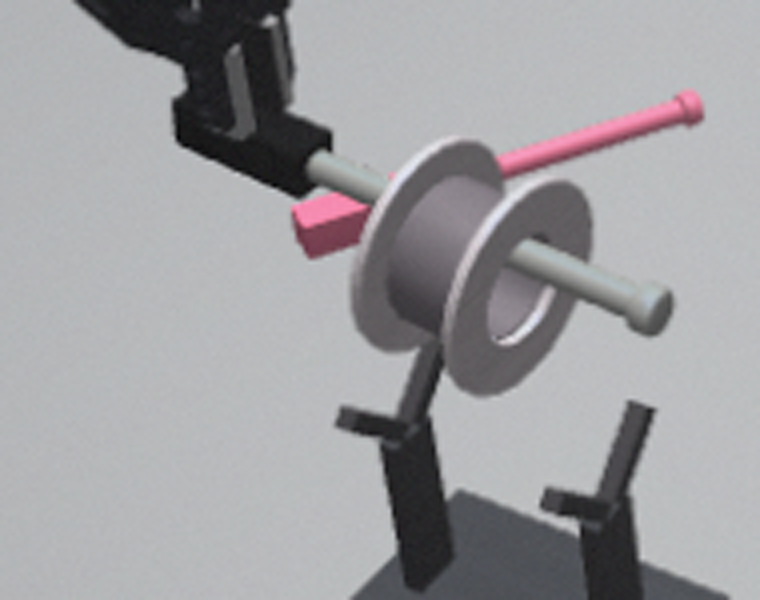

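View pics/g11t.png

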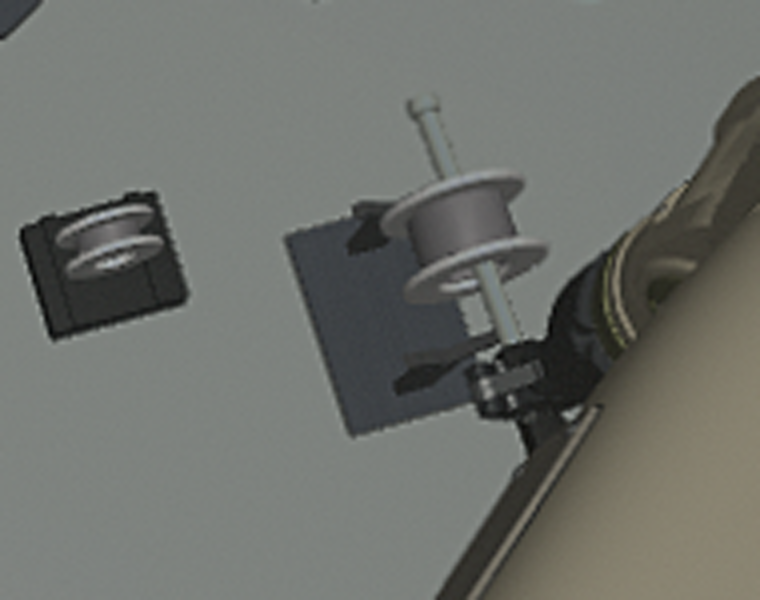

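```bash
python3 -c "
from h import *
s=optics.read_camera('scene');t=optics.read_camera('top')
S=np.array([.5915,-.2626,0]);a=.2388;u=np.array([np.cos(a),np.sin(a),0]);v=np.array([-u[1],u[0],0])
def rep(n,X,e): d=X-S; print(n,X.round(4),'stand frame',(d@u).round(4),(d@v).round(4),'err',round(e,4))
rep('reel',*tri(s,[[212.9,301.7]],t,[[476.3,185.3]]))
rep('tip170',*tri(s,[[95+648/4-.5,235+304/4-.5]],t,[[360+423/4-.5,125+110/4-.5]]))
rep('shaft30',*tri(s,[[95+318/4-.5,235+168/4-.5]],t,[[360+510/4-.5,125+335/4-.5]]))
"
```

```text
reel [ 0.5907 -0.2629  0.1734] stand frame -0.0008 -0.0002 err 0.0029
tip170 [ 0.6612 -0.2433  0.1841] stand frame 0.0722 0.0023 err 0.0005
shaft30 [ 0.5327 -0.2775  0.1963] stand frame -0.0606 -0.0006 err 0.0049
```

Call:
{"op": "servo_tool", "data": {"moves": [[0.6,0,0,0,1],[1,0,0,0,1],[1.2,0,0,0,1],[1.2,0,0,0,1],[1.2,0,0,0,1],[1.2,0,0,0,1],[1,0,0,0,1],[0.7,0,0,0,1],[0.4,0,0,0,1],[0,0,0,0,1]]}}

```text
clock: 19.65
tcp_pos: [0.4993, -0.2848, 0.0947]
orientation: [0.702, -0.084, 0.702, 0.084]
wrist_force: [0.5, 0.5, -2.1]
finger_gap: 0.0119
```

```bash
cat > look.py <<'E'
import sys
from h import *
go([.4992,-.2851,.0955],.2388)
s=optics.read_camera('scene');t=optics.read_camera('top')
L=[]
for p,c in((s,(210,355)),(t,(460,200))):
  im=p['pixels'][int(c[1]-65):int(c[1]+65),int(c[0]-65):int(c[0]+65)]; L.append(cv2.resize(im,None,fx=3,fy=3,interpolation=cv2.INTER_CUBIC))
cv2.imwrite('pics/'+sys.argv[1],cv2.hconcat(L))
E
python3 look.py g12.png
```

```text
clock 19.65 tcp [ 0.4993 -0.2848  0.0947] yaw tool z 0.2383 x axis [-0.  0. -1.] F [ 0.5  0.5 -2.1] gap 0.0119 j [-0.66  0.37 -0.15  1.05  0.   -0.9 ]
shift cm tool axes [ 1.82 -0.02 -0.02] turn about x (tool down: -dyaw) -0.0005
```

View pics/g12.png

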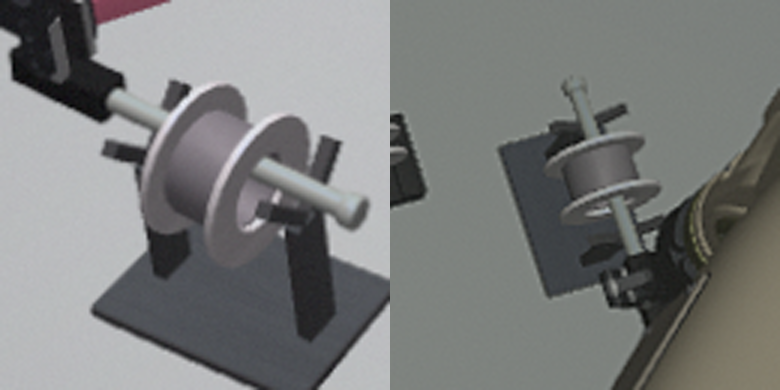

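Call:
{"op": "servo_tool", "data": {"moves": [[0.2,0,0,0,1],[0.2,0,0,0,1],[0.2,0,0,0,1],[0.1,0,0,0,1],[0.1,0,0,0,1],[0.1,0,0,0,1],[0.1,0,0,0,1],[0,0,0,0,1],[0,0,0,0,1],[0,0,0,0,1]]}}

```text
clock: 21.0
tcp_pos: [0.4994, -0.2849, 0.0849]
orientation: [0.702, -0.084, 0.702, 0.084]
wrist_force: [0.2, 0.2, -1.5]
finger_gap: 0.0117
```

```bash
python3 look.py g13.png
```

```text
clock 21.0 tcp [ 0.4994 -0.2849  0.0849] yaw tool z 0.2382 x axis [ 0.  0. -1.] F [ 0.2  0.2 -1.5] gap 0.0117 j [-0.66  0.37 -0.17  1.03  0.   -0.9 ]
shift cm tool axes [ 0.84 -0.01 -0.02] turn about x (tool down: -dyaw) -0.0006
```

View pics/g13.png

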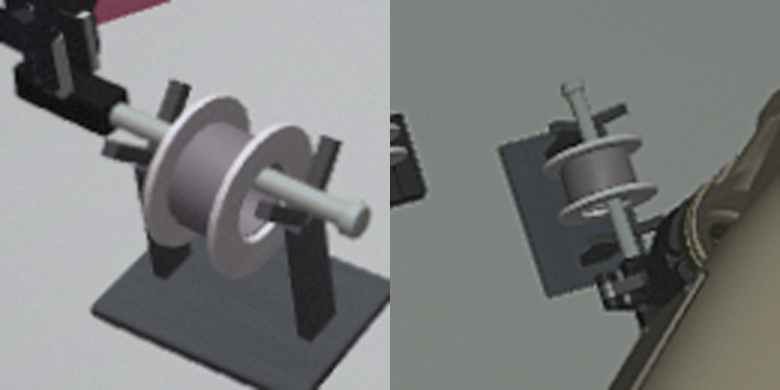

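Call:
{"op": "servo_tool", "data": {"moves": [[0,0,0,0,1],[0,0,0,0,1],[0.1,0,0,0,1],[0.1,0,0,0,1],[0.1,0,0,0,1],[0.1,0,0,0,1],[0.1,0,0,0,1],[0.1,0,0,0,1],[0.1,0,0,0,1],[0,0,0,0,1]], "grip_force": 25}}

```text
clock: 22.35
tcp_pos: [0.4996, -0.2852, 0.0781]
orientation: [0.702, -0.084, 0.702, 0.084]
wrist_force: [-0.0, -1.5, 0.1]
finger_gap: 0.0117
```

```bash
python3 look.py g14.png
```

```text
clock 22.35 tcp [ 0.4996 -0.2852  0.0781] yaw tool z 0.2381 x axis [ 0.001 -0.001 -1.   ] F [-0.  -1.5  0.1] gap 0.0117 j [-0.66  0.38 -0.18  1.01 -0.   -0.9 ]
shift cm tool axes [ 0.16  0.02 -0.04] turn about x (tool down: -dyaw) -0.0007
```

View pics/g14.png

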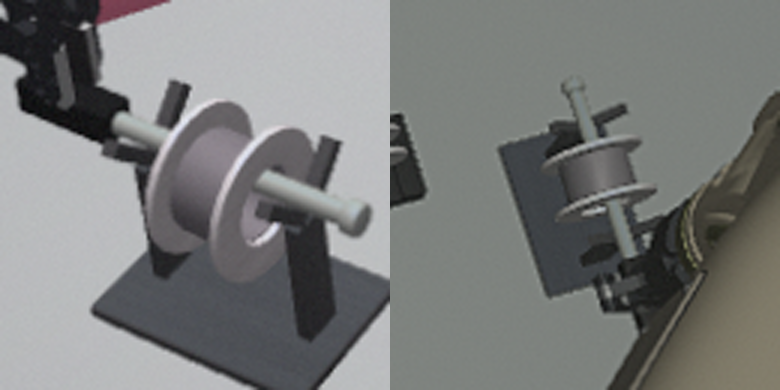

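Nearly seated. Lowering a little further to seat the near fork, then checking again.

Call:
{"op": "servo_tool", "data": {"moves": [[0.1,0,0,0,1],[0.1,0,0,0,1],[0.1,0,0,0,1],[0,0,0,0,1],[0,0,0,0,1],[0,0,0,0,1],[0,0,0,0,1],[0,0,0,0,1],[0,0,0,0,1],[0,0,0,0,1]]}}

```text
clock: 23.7
tcp_pos: [0.4994, -0.2851, 0.0749]
orientation: [0.702, -0.084, 0.702, 0.084]
wrist_force: [-1.9, -3.0, 5.3]
finger_gap: 0.0117
```

```bash
python3 look.py g15.png
```

```text
clock 23.7 tcp [ 0.4994 -0.2851  0.0749] yaw tool z 0.2381 x axis [ 0. -0. -1.] F [-1.9 -3.   5.3] gap 0.0117 j [-0.66  0.38 -0.18  1.01 -0.   -0.9 ]
shift cm tool axes [-0.16 -0.   -0.02] turn about x (tool down: -dyaw) -0.0007
```

View pics/g15.png

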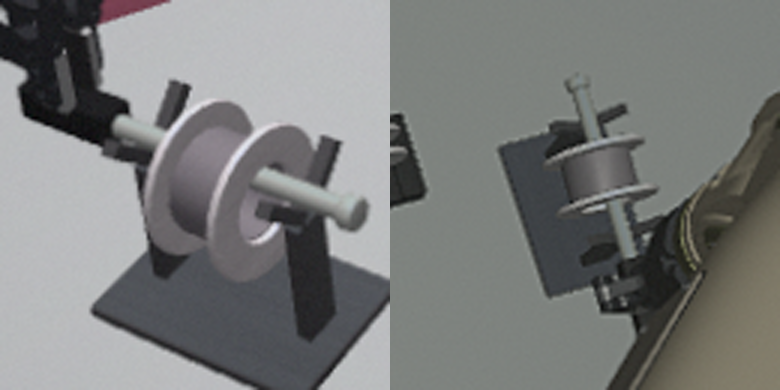

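Call:
{"op": "servo_tool", "data": {"moves": [[-0.1,0,0,0,1],[0,0,0,0,1],[0,0,0,0,0.6],[0,0,0,0,0.4],[0,0,0,0,0.1],[0,0,0,0,-0.2],[0,0,0,0,-0.4],[0,0,0,0,-0.4],[0,0,0,0,-0.4],[0,0,0,0,-0.4]]}}

```text
clock: 25.05
tcp_pos: [0.4994, -0.2849, 0.0759]
orientation: [0.702, -0.084, 0.702, 0.084]
wrist_force: [0.1, 0.8, 0.2]
finger_gap: 0.06
```

```bash
python3 look.py g16.png
```

```text
clock 25.05 tcp [ 0.4994 -0.2849  0.0759] yaw tool z 0.2381 x axis [ 0.  0. -1.] F [0.1 0.8 0.2] gap 0.06 j [-0.66  0.38 -0.18  1.01  0.   -0.9 ]
shift cm tool axes [-0.06 -0.01 -0.02] turn about x (tool down: -dyaw) -0.0007
```

View pics/g16.png

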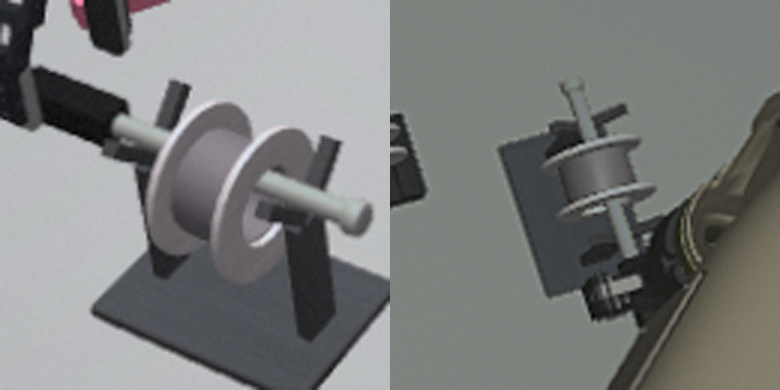

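Released, and the axle lies in both forks. Retreating straight up.

Call:
{"op": "servo_tool", "data": {"moves": [[0,0,0,0,-1],[0,0,0,0,-1],[-1,0,0,0,-1],[-2,0,0,0,-1],[-3,0,0,0,-1],[-3,0,0,0,-1],[-3,0,0,0,-1],[-2,0,0,0,-1],[0,0,0,0,-1],[0,0,0,0,-1]]}}

```text
clock: 26.4
tcp_pos: [0.4991, -0.2847, 0.2153]
orientation: [0.702, -0.084, 0.702, 0.084]
wrist_force: [0.2, 0.2, 0.6]
finger_gap: 0.0854
```

Call:
{"op": "servo_tool", "data": {"moves": [[0,0,-3,0,-1],[0,-5,-2,0,-1],[0,-5,0,0,-1],[0,-5,0,0,-1],[0,-3,0,0,-1],[0,0,0,0,-1],[0,0,0,0,-1],[0,0,0,0,-1],[0,0,0,0,-1],[0,0,0,0,-1]]}}

```text
clock: 27.65
tcp_pos: [0.4934, -0.4711, 0.2164]
orientation: [0.702, -0.084, 0.702, 0.084]
wrist_force: [0.0, 0.3, -0.6]
finger_gap: 0.0854
```

```bash
python3 look.py g17.png; python3 -c "
from h import *
s=optics.read_camera('scene');t=optics.read_camera('top')
for p in (s,t): print([[ (np.round(x['location'],1).tolist(),round(x['conf'],2)) for x in models.pinpoint(o,p)] for o in('axle','reel','small_reel')])
crop(s,(205,355),'f_s.png',120,100,6);crop(t,(463,200),'f_t.png',100,90,6)"
```

```text
clock 27.65 tcp [ 0.4934 -0.4711  0.2164] yaw tool z 0.2389 x axis [ 0. -0. -1.] F [ 0.   0.3 -0.6] gap 0.0854 j [-0.88  0.53  0.41  1.44  0.   -1.12]
shift cm tool axes [13.98 17.94  4.96] turn about x (tool down: -dyaw) 0.0001
[[([184.2, 287.1], 0.98), ([166.9, 323.8], 0.79), ([398.2, 179.0], 0.61), ([457.0, 193.6], 0.6)], [([221.2, 349.8], 0.63), ([227.3, 392.0], 0.4)], [([322.1, 324.7], 0.85)]]
[[([479.4, 230.8], 0.77), ([153.0, 297.8], 0.63), ([261.3, 289.6], 0.62)], [([465.2, 195.6], 0.59)], [([387.2, 185.5], 0.52)]]
```

View pics/f_s.png

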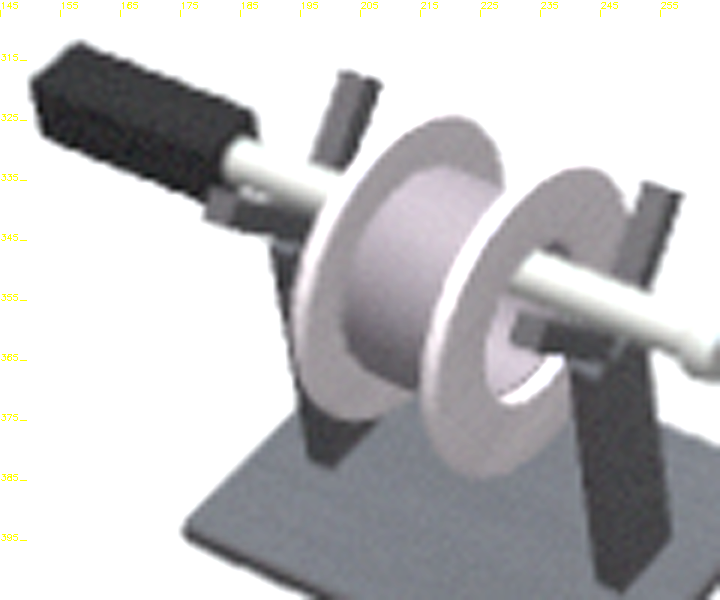

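View pics/f_t.png

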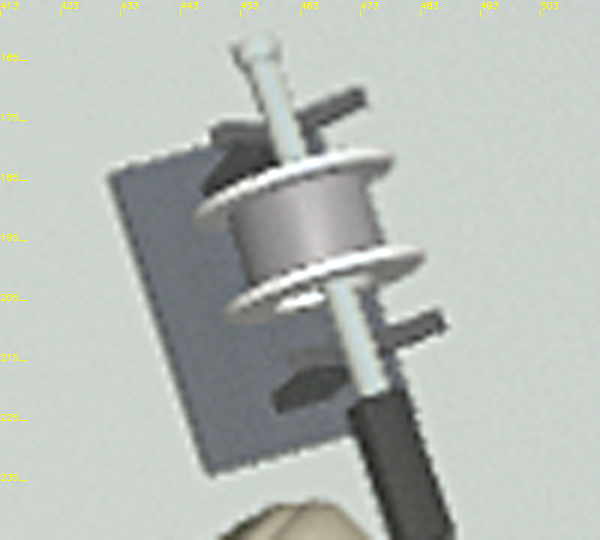

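```bash
python3 -c "
from h import *
s=optics.read_camera('scene');t=optics.read_camera('top')
S=np.array([.5915,-.2626,0]);a=.2388;u=np.array([np.cos(a),np.sin(a),0]);v=np.array([-u[1],u[0],0])
def rep(n,X,e): d=X-S; print(n,X.round(4),'stand frame',(d@u).round(4),(d@v).round(4),'err',round(e,4))
rep('reel',*tri(s,[[221.2,349.8]],t,[[465.2,195.6]]))
rep('axle',*tri(s,[[166.9,323.8]],t,[[479.4,230.8]]))
print(order.hand_in())"
```

```text
reel [ 0.5915 -0.2619  0.0847] stand frame 0.0002 0.0007 err 0.0035
axle [ 0.5035 -0.287   0.1   ] stand frame -0.0913 -0.0029 err 0.0054
the job is handed in; nothing more can be done
None
```

I threaded the steel axle through the larger reel, lifted the reel on it, and hung it on the dark stand. I then let go, moved the gripper clear and handed the job in at about 28 s; hand-in reports no verdict.

**Last checks, measured from both cameras:**

| Thing | Along the stand | Aside | Height | Allowed |
|---|---|---|---|---|
| Axle origin | 91 mm on the robot's side of the middle | 3 mm | 100 mm | 72–120 mm along, under 15 mm aside, 85–105 mm high |
| Reel | 0 mm | 1 mm | 85 mm | within 28 mm along, 20 mm aside, 71–91 mm high |

- **Placement:** the pictures showed the axle lying in both forks and the reel hanging free between them.
- **Small reel:** its picture position was within about 1.5 pixels of the start, so it had not visibly moved.
- **Gripper:** it was open and clear of everything, and in the pictures the fingers stayed clear of both reels.

**What disagreed or went unmeasured:**
- The two camera rays missed each other by 3–5 mm, so the heights are only good to a few millimetres. Both read about 4–5 mm above nominal (95 mm for the axle, about 81 mm for the reel).
- The stand fit put its base about 4 mm below the counter.
- While carried, the axle tip drooped about 5 degrees in the grip; it levelled when it settled into the forks.
- The finger opening read 12–14 mm on the 20 mm grip, but the hold was secure.
- I did not measure rest speeds; I only saw no movement in the last pictures.

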